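# Build and book in a stack of part carriers

## Task

Get the carriers ready for pick-up: first push the count slide to its red load mark; then clear the steel puck off the station, standing it in the green return tray, stack all the blue carriers on the station and close the stack with the yellow cover, with the chamfered corners matched so that every skirt drops fully home over the block below. Only when the stack is covered, set the count slide to the mark with as many dots as there are carriers in the stack; leave the two little feet, steel and brass, standing near the station where they are.

Things in the scene. Friction and masses are not known exactly. Their poses are not given: they have to be found in the camera images.
- carrier1_mid (a point): Blue stacking carrier with three steel inserts on its grey top, 0.13 kg; five alike, some may be absent. Outline 100 (x) by 58 mm (y), the two +x corners cut by 14 mm chamfers; skirt 24 mm high, 4 mm thick, open below. Grip across the 58 mm width. The point is the centre of the skirted part, 12 mm above its lower edge; x towards the chamfered end, z up. More under carrier2_mid.
- carrier2_mid (a point): Carrier like carrier1. On the top of each stands a tapered block of the same chamfered outline, 7 mm high (inserts 4 mm more), that enters the skirt of the next plate with 1 mm play and guides it in from 3 mm off. Stacked plates rise 24 mm each. Turned half round a plate does not drop home and stays 6 mm high.
- carrier3_mid (a point): Carrier like carrier1, same point and axes.
- carrier4_mid (a point): Carrier like carrier1, same point and axes.
- carrier5_mid (a point): Carrier like carrier1, same point and axes.
- cover_grip (a point): Yellow cover, 0.13 kg, same footprint as the carriers. Outline 100 (x) by 58 mm (y), the two +x corners cut by 14 mm chamfers; skirt 24 mm high, 4 mm thick, open below. On its flat top a black bar handle, 56 mm (x) by 16 mm (y) by 30 mm high, with a red stripe. The point is the middle of the handle, 39 mm above the lower edge, 15 mm above the flat top; x towards the chamfered end, z up.
- station_seat (a point): Stacking station: fixed black octagonal plate 130 x 110 x 12 mm with a grey block like those on the carriers (7 mm high, chamfered at +x). The point is the centre of the plate's upper face, at the block's foot, where the first skirt comes to rest (12 mm above the table); x towards the block's chamfered end.
- puck_mid (a point): Steel gauge puck, 44 mm diameter, 32 mm high, 0.30 kg, left standing on the station's register block. The point is its centre, 16 mm above its underside; z up along its axis.
- slide (a joint): Count slide, a fader with 120 mm travel: value in m, 0 to 0.12, growing towards the track's +y end. It stays where it is left and drags with about 1.5 N. Black-line marks at 0.015 (red, load), 0.045 (three dots), 0.075 (four dots) and 0.105 (five dots).
- slide_grip (a point): Black grip of the count slide, 28 mm (x, across the track) by 20 mm (y, along it) by 40 mm high, white line on top. The point is on its axis, 25 mm above its lower end, 15 mm below its top. The track housing below is 16 mm high, 176 mm long and reaches 64 mm to -x (marks there), 24 mm to +x of the track's line. y points the way the joint value grows.
- mark_load (a point): Red mark on the count slide's housing: the point on the track's centre line, on the housing's top (16 mm above the table), over which the grip's middle stands in the load position.
- mark_three (a point): The same for the mark with three dots (three carriers).
- mark_four (a point): The same for the mark with four dots (four carriers).
- mark_five (a point): The same for the mark with five dots (five carriers).
- foot1: Bystander: dark steel foot, cylinder 24 mm diameter, 14 mm high, standing loose on the table; origin at its underside. To be left alone.
- foot2: Bystander: brass foot, cylinder 24 mm diameter, 14 mm high; origin at its underside. To be left alone.
- return_mid (a point): Fixed green return tray, 110 x 110 mm, floor 4 mm thick with cork, rim 10 mm high over the table and 4 mm thick (102 mm inside). The point is the centre of its floor, 4 mm above the table.
- cover: The yellow cover itself (see cover_grip): origin at the centre of its lower edge.

How it is judged:
By the outcome, as a careful person would: the job done as asked, in the order asked, and still so for the second after the job is handed in, with the robot touching nothing.
Of carrier1, carrier2, carrier3, carrier4, carrier5 only 3 to 5 are there at a start; the rules pass over those that are not, and their reading is None.
At some moment in a run one of carrier1, carrier2, carrier3, carrier4, carrier5, cover may be knocked a few centimetres aside while the robot is not near it.
Once in a run the grip may slacken for a moment while it holds something.
It also fails if it takes over 210 s, if anything falls off the work surface, if the arm or the gripper's body presses on something with over 40 N, if the wrist force passes 120 N, or if a joint passes its speed limit or range.

## Robot

A 6-joint arm with a two-finger parallel gripper is mounted at the origin on the work surface. World frame = base frame: x ahead of the robot, y to its left, z up, the work surface at z = 0. Lengths are in m, angles in rad, forces in N, time in s.
With the tool pointing down it reaches from about 0.375 to 0.9 m from the base axis. Payload 3.1 kg.
Tool frame: the origin (TCP) lies midway between the tips of the shut fingers; the grasp point (between the pads) lies 19 mm behind it; z points along the fingers, y is the line along which they close (so a half turn about z gives the same grasp; the last joint's range is limited). The gripper opens to 85 mm and grips with 20 to 120 N. Pads are 22 mm wide; open, the fingers measure 114 mm over their backs; the gripper's body (76 mm by 85 mm) begins 54 mm behind the grasp point. The pads swing forward as they close: fully open they stand 13 mm farther back than shut.
Start: joints at [-1.345, 0.527, 1.433, -0, 1.181, -0.178], TCP at [0.246, -0.575, 0.231] pointing down, gripper open.
Joint ranges: [-3.08, 3.08], [-0.75, 2.2], [0.22, 2.44], [-1.43, 4.57], [0, 2.65], [-2.85, 2.85]. Speed limits (rad/s): [2.79, 2.79, 3.14, 3.14, 3.14, 3.14].

## Interface

Orientations are given as a 3x3 rotation matrix whose columns are the frame's x, y, z axes.
In Python, from rig import robot gives the robot as it stands. Calls block until the motion is done:
- robot.move_pose(position, orientation): joint-space move of the TCP to a pose.
- robot.move_linear(position, rotation=None, vel=0.15): straight line of the TCP; rotation=None keeps the orientation; vel is the mean speed in m/s.
- robot.move_j(angles): joint-space move.
- robot.open_gripper() and robot.grab(force=None): open the fingers fully, or close them until they stop; force is the grip in N (None keeps the last).
- robot.wait(seconds).
- robot.solve_ik(position, orientation): joint angles nearest the present ones, or None.
- robot.observe(): the state.
- robot.camera(name): name is "scene" or "top"; returns a dict with "color" (400x640x3 uint8, blue, green, red), "fx", "fy", "cx", "cy" (pixels), "R" (3x3) and "t" (3): a world point X has camera coordinates R X + t. Camera axes: x right, y down, z forward; pixel columns grow to the right and rows downward; lengths in m; the calibration is good to about 2 mm. A picture is of the moment at which its call begins. There is no depth.
A pose or a line that the arm cannot do raises robot.Unreachable and nothing moves.
- robot.finish_job(): hands the job in; it is judged then, once.
The state is a dict: "t": time; "joint_pos": joint angles; "dq": joint speeds; "tau": joint torques, N m; "tcp_pos": TCP position; "eef_rot": TCP orientation; "contact_force": force on the tool from outside, world axes, zero at the start; "wrist_torque": the same for the moment, N m; "gripper_width": opening from 0.0 (shut) to 1.0 (fully open); "grasp_force": force on a finger pad.
Only numpy, scipy, OpenCV 4.12 (cv2) and the standard library are available. Lean on these libraries where they do the work, as an engineer would, in place of code of your own. Each camera call takes 0.05 s, during which the arm holds its last target. There are 200 camera calls.

## Working session

There is one attempt and no reset: what is moved stays moved. The work goes in short steps, each a Python script; the robot and the scene stay as the last script left them, time stands still between calls to the robot, and variables do not carry over. Pictures are saved under pics/ and viewed, at most 14 in all, crops included, and the job is handed in when it is done.

```bash
ls; mkdir -p pics; python3 - <<'E'
from rig import robot
import cv2
for n in("scene","top"):
    c=robot.camera(n); cv2.imwrite(f"pics/{n}0.png",c["color"]); print(n,c["fx"],c["cx"],c["cy"],c["R"],c["t"])
print(robot.observe())
E
```

```text
pics
scene 482.8191815255457 323.30608188574547 194.79750731110042 [[-0.51734451  0.85575909  0.00557079]
 [ 0.56148794  0.34434267 -0.75243566]
 [-0.64582191 -0.38614053 -0.6586422 ]] [ 0.27945077 -0.2737171   1.6598957 ]
top 473.7907150320804 313.14292202404414 198.83858282599988 [[ 0.01975151 -0.99962693  0.01886467]
 [-0.99600048 -0.02131731 -0.08676757]
 [ 0.08713734 -0.01707543 -0.99604996]] [-0.02026085  0.55942078  1.41119921]
{'t': 0.1, 'joint_pos': array([-1.34549633e+00,  5.28365128e-01,  1.43376800e+00, -2.06673211e-06,
        1.18140049e+00, -1.78443645e-01]), 'dq': array([-0.00168561, -0.00207699, -0.00021498, -0.00025846,  0.00055737,
       -0.00102963]), 'tau': array([ 1.76326324e-05, -4.43305707e+01, -1.78585929e+01, -3.05909671e-04,
        3.85670617e-03,  9.93021985e-06]), 'tcp_pos': array([ 0.24545369, -0.57408968,  0.2304384 ]), 'eef_rot': array([[ 9.19596467e-01,  3.92864034e-01, -4.35472265e-04],
       [ 3.92864126e-01, -9.19594585e-01,  1.89148127e-03],
       [ 3.42637024e-04, -1.91048092e-03, -9.99998116e-01]]), 'contact_force': array([-0.2726178 ,  0.49084712,  0.40009096]), 'wrist_torque': array([ 0.06589802,  0.00770257, -0.03474763]), 'grasp_force': 0.0, 'gripper_width': 0.9956292139188768}
```

View pics/top0.png

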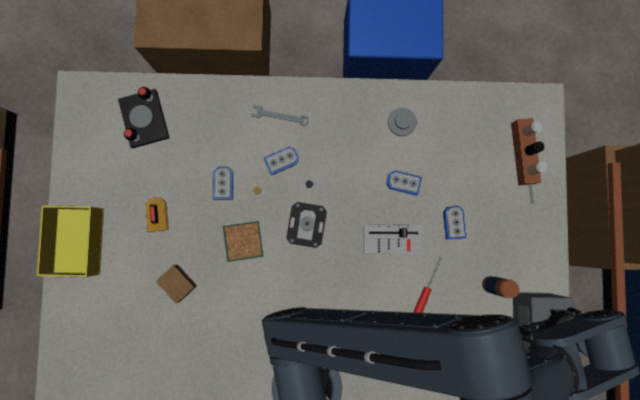

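View pics/scene0.png

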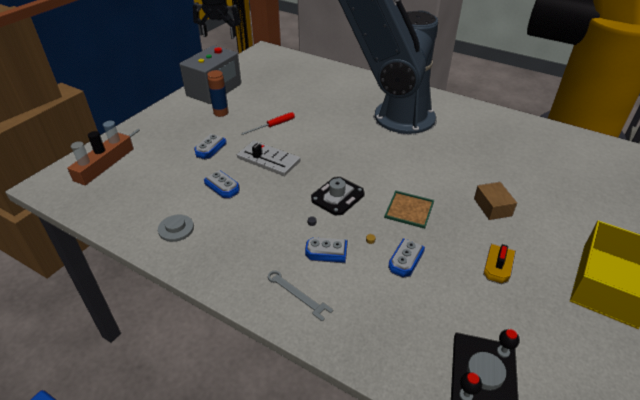

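The top view shows four carriers, at about (223,183), (281,160), (404,182) and (455,222). The cover is at (156,214), the tray at (243,241), the station with puck at (307,224), the slide at (395,238), and the feet at (309,184) and (257,190). The scene view agrees and shows no fifth carrier. I'll zoom in on the station and slide.

```bash
python3 - <<'E'
import cv2
a=cv2.imread("pics/top0.png"); cv2.imwrite("pics/c1.png",cv2.resize(a[165:265,275:475],None,fx=4,fy=4,interpolation=cv2.INTER_CUBIC))
a=cv2.imread("pics/scene0.png"); cv2.imwrite("pics/c2.png",cv2.resize(a[130:230,230:430],None,fx=4,fy=4,interpolation=cv2.INTER_CUBIC))
E
```

```text
(no output)
```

View pics/c1.png

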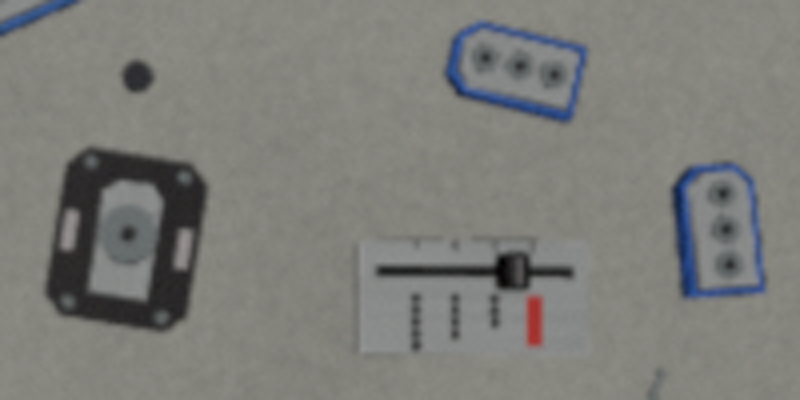

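View pics/c2.png

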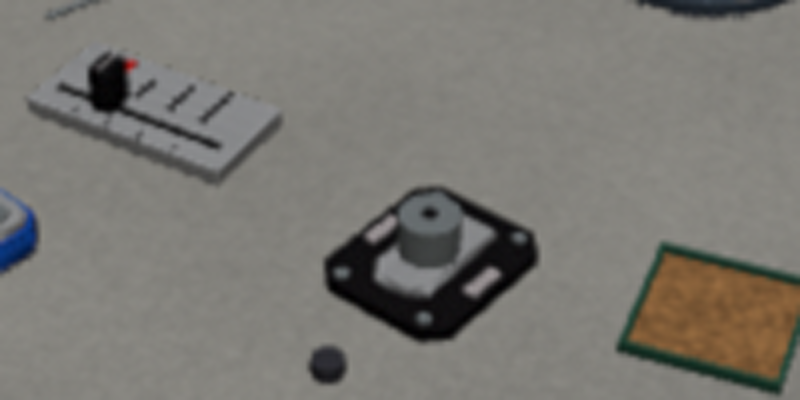

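```bash
cat > h.py <<'E'
import numpy as np, cv2
from scipy.optimize import minimize
from rig import robot
def proj(c,P):
    q=np.asarray(P)@c["R"].T+c["t"]; return np.c_[c["fx"]*q[:,0]/q[:,2]+c["cx"],c["fy"]*q[:,1]/q[:,2]+c["cy"]]
def unproj(c,u,v,z):
    d=c["R"].T@[(u-c["cx"])/c["fx"],(v-c["cy"])/c["fy"],1]; o=-c["R"].T@c["t"]; return o+d*(z-o[2])/d[2]
def outline(L,W,cp,cm):
    a,b=L/2,W/2; return np.array([[a,b-cp],[a-cp,b],[-a+cm,b],[-a,b-cm],[-a,-b+cm],[-a+cm,-b],[a-cp,-b],[a,-b+cp]])
CAR=outline(.1,.058,.014,0); STA=outline(.13,.11,.018,.018); TRAY=outline(.11,.11,0,0)
def hull(x): return cv2.convexHull(np.asarray(x,np.float32))
def fit(c,pts,shape,z0,z1,yaws):
    """pose (x,y,yaw,residual area ratio) of a prism whose projected hull matches the hull of pts"""
    H=hull(pts); A=cv2.contourArea(H); g=unproj(c,*H.reshape(-1,2).mean(0),(z0+z1)/2)
    def cost(p):
        k=1+p[3]; cs,s=np.cos(p[2]),np.sin(p[2]); xy=k*shape@np.array([[cs,s],[-s,cs]])+p[:2]
        M=hull(proj(c,np.vstack([np.c_[xy,np.full(len(xy),z)] for z in (z0,z1)])))
        return (A+cv2.contourArea(M)-2*cv2.intersectConvexConvex(H,M)[0])/A
    best=min((minimize(cost,[g[0],g[1],y,0],method="Nelder-Mead",options=dict(initial_simplex=np.array([[g[0],g[1],y,0]]*5)+np.vstack([np.zeros(4),np.diag([.01,.01,.2,.05])]),xatol=1e-5,fatol=1e-5,maxiter=600)) for y in yaws),key=lambda r:r.fun)
    return *best.x,best.fun
Y8=np.arange(8)*np.pi/4
def pxs(m,lab): v,u=np.nonzero(lab==m); return np.vstack([np.c_[u+a,v+b] for a in(-.5,.5) for b in(-.5,.5)])
def blobs(mask,amin,amax):
    n,lab,st,ce=cv2.connectedComponentsWithStats(mask.astype(np.uint8))
    return [pxs(i,lab) for i in range(1,n) if amin<st[i,4]<amax]
def masks(c):
    h,s,v=cv2.split(cv2.cvtColor(c["color"],cv2.COLOR_BGR2HSV)); return h,s,v
def look(z=0):
    """carriers [..], cover on the table, top camera"""
    c=robot.camera("top"); h,s,v=masks(c); roi=np.zeros(h.shape,bool); roi[95:300,60:510]=1
    cars=[fit(c,b,CAR,z,z+.024,Y8) for b in blobs((abs(h.astype(int)-112)<12)&(s>120)&(v>60)&roi,40,600)]
    roi[:,:105]=0
    cov=[fit(c,b,CAR,z,z+.024,Y8) for b in blobs((abs(h.astype(int)-22)<6)&(s>190)&(v>100)&roi,60,600)]
    return c,cars,cov
def Rot(a):  # tool down, closing line (tool y) at angle a in the world
    y=np.array([np.cos(a),np.sin(a),0]); z=np.array([0,0,-1.]); return np.c_[np.cross(y,z),y,z]
E
python3 - <<'E'
from h import *
np.set_printoptions(precision=4,suppress=True)
c,cars,cov=look()
for p in cars: print("car",np.array(p))
for p in cov: print("cov",np.array(p))
h,s,v=masks(c); roi=np.zeros(h.shape,bool); roi[195:255,280:335]=1
b=max(blobs((v<70)&roi,200,5000),key=len); print("sta",np.array(fit(c,b,STA,0,.012,[0,.15,-.15])))
roi[:]=0; roi[212:270,215:272]=1
m=((s>75)&roi).astype(np.uint8); b=max(blobs(m,300,5000),key=len); print("tray",np.array(fit(c,b,TRAY,0,.01,[0,.15,-.15])))
f=lambda U,V,z:unproj(c,(U+.5)/4-.5+275,(V+.5)/4-.5+165,z)
print("puck",f(127,235,.051)); 
for U in(533.8,494.5,455.5,416): print("mark",f(U,271,.016))
print("trackends",f(377,270,.016),f(572,272,.016),"grip",f(513,257,.058))
E
```

```text
car [ 0.6702  0.0634  5.3302 -0.6508  0.6422]
car [ 0.5935  0.2605  6.1981 -0.2708  0.2826]
car [ 0.6147 -0.2731  4.1672 -0.2241  0.2591]
car [ 0.4921 -0.4376  6.4204 -0.1471  0.2086]
sta [ 0.4823  0.0109 -0.1409 -0.0037  0.0206]
tray [ 0.4283  0.2027  0.1661 -0.065   0.0148]
puck [0.4841 0.0103 0.051 ]
mark [ 0.4643 -0.2996  0.016 ]
mark [ 0.4637 -0.2696  0.016 ]
mark [ 0.4631 -0.2399  0.016 ]
mark [ 0.4625 -0.2098  0.016 ]
trackends [ 0.4626 -0.1801  0.016 ] [ 0.4641 -0.3288  0.016 ] grip [ 0.4734 -0.2749  0.058 ]
```

```bash
python3 - <<'E'
import re
s=open('h.py').read()
s=s.replace('''    n,lab,st,ce=cv2.connectedComponentsWithStats(mask.astype(np.uint8))
    return [pxs(i,lab) for i in range(1,n) if amin<st[i,4]<amax]''','''    m=mask.astype(np.uint8); n,lab,st,ce=cv2.connectedComponentsWithStats(cv2.dilate(m,np.ones((3,3)))); lab=lab*m
    return [pxs(i,lab) for i in range(1,n) if amin<(lab==i).sum()<amax]''').replace("(s>120)&(v>60)","(s>80)&(v>50)").replace("(s>190)&(v>100)","(s>150)&(v>60)")
open('h.py','w').write(s)
E
python3 - <<'E'
from h import *
np.set_printoptions(precision=4,suppress=True)
c,cars,cov=look()
for p in cars: print("car",np.array(p))
for p in cov: print("cov",np.array(p))
h,s,v=masks(c)
for r,cc in((222,156),(183,215),(175,444)):print(np.dstack([h,s,v])[r,cc-12:cc+13:2].tolist())
E
```

```text
car [0.6791 0.0908 5.1511 0.0167 0.0203]
car [ 0.6032  0.2683  6.3071 -0.0155  0.0234]
car [ 0.6194 -0.2851  1.3576  0.0082  0.0244]
car [ 0.4989 -0.4416  6.3525 -0.0073  0.0292]
cov [ 0.5044  0.4653  0.123  -0.0569  0.0314]
[[23, 15, 135], [19, 62, 140], [20, 182, 143], [19, 178, 122], [14, 96, 45], [12, 41, 31], [17, 165, 31], [19, 183, 95], [20, 178, 142], [20, 182, 139], [19, 182, 139], [20, 177, 101], [24, 33, 107]]
[[30, 13, 135], [23, 15, 133], [26, 13, 134], [26, 15, 138], [26, 14, 131], [110, 95, 118], [108, 35, 131], [75, 4, 133], [84, 12, 107], [100, 10, 79], [96, 14, 89], [80, 7, 109], [90, 4, 135]]
[[26, 15, 139], [30, 13, 133], [26, 13, 134], [23, 17, 137], [30, 15, 133], [30, 12, 133], [26, 15, 133], [26, 15, 133], [27, 17, 138], [34, 13, 138], [21, 13, 135], [30, 13, 135], [26, 13, 137]]
```

```bash
sed -i 's/(s>150)&(v>60)/(s>90)\&(v>60)/' h.py; cat >> h.py <<'E'
HOME=[-1.345,.527,1.433,0,1.181,-.178]
def ang(a,p):
    """choose between the two half turns the one with the smaller last joint"""
    S=[(abs(q[5]),k) for k in(a,a+np.pi) if (q:=robot.solve_ik(p,Rot(k))) is not None]
    return Rot(min(S)[1])
def go(x,y,z,R): robot.move_pose(np.array([x,y,z]),R)
def lin(x,y,z,v=.15,R=None): robot.move_linear(np.array([x,y,z]),R,vel=v)
def st(tag=""):
    o=robot.observe(); print(tag,"t%.1f"%o["t"],"tcp",o["tcp_pos"].round(4),"F",o["contact_force"].round(1),"w%.3f"%o["gripper_width"],"g%.1f"%o["grasp_force"]); return o
E
python3 - <<'E'
from h import *
R=ang(np.pi/2+.012,[.464,-.277,.15]); go(.464,-.277,.15,R); st()
lin(.464,-.277,.026); st("down")
robot.grab(20); o=st("grip"); 
ym=-.2996
lin(.4643,ym,.026,.06); st("moved")
robot.open_gripper(); lin(.4643,ym,.15); st("rel")
robot.move_j(HOME); st()
c=robot.camera("top")
cv2.imwrite("pics/c3.png",cv2.resize(c["color"][215:260,355:430],None,fx=8,fy=8,interpolation=cv2.INTER_CUBIC))
E
```

```text
t1.6 tcp [ 0.4642 -0.2781  0.1503] F [-0.8 -0.8  0.4] w0.999 g0.0
down t2.6 tcp [ 0.4644 -0.2776  0.0266] F [ 0.6  0.5 -0.6] w0.998 g0.0
grip t3.2 tcp [ 0.4642 -0.2772  0.0264] F [0.8 0.2 3. ] w0.226 g26.1
moved t3.7 tcp [ 0.4645 -0.3006  0.0264] F [-1.  -0.7  5.1] w0.231 g26.3
rel t5.3 tcp [ 0.4638 -0.2991  0.1493] F [-0.4  0.2  0. ] w0.999 g0.0
 t6.7 tcp [ 0.2465 -0.5734  0.2307] F [ 0.4  0.  -0.9] w1.006 g0.0
```

View pics/c3.png

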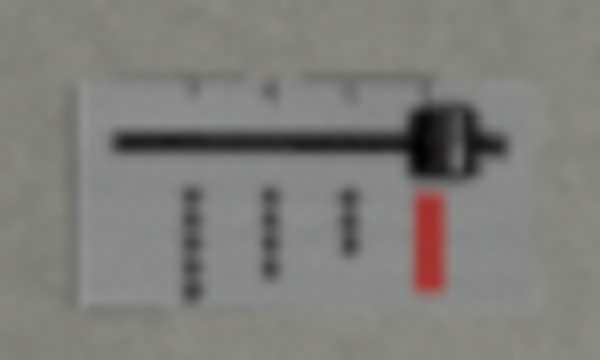

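The grip now covers the red mark: its white line is at crop (452,138) and the mark at (429,240). I'll check the parallax of the raised top numerically.

```bash
python3 - <<'E'
from h import *
c=robot.camera("top"); f=lambda U,V,z:unproj(c,(U+.5)/8-.5+355,(V+.5)/8-.5+215,z).round(4)
print(f(429,140,.016),f(270,140,.016),f(192,140,.016))
for z in(.05,.056,.06):print(z,f(452,138,z))
P=proj(c,[[.464+a,-.3+b,z] for z in(.018,.057) for a in(-.014,.014) for b in(-.01,.01)]);print((P-[355,215]+.5)*8-.5)
h,s,v=masks(c);print(v[231:234,400:420])
E
```

```text
[ 0.4652 -0.2999  0.016 ] [ 0.464  -0.2393  0.016 ] [ 0.4634 -0.2096  0.016 ]
0.05 [ 0.4654 -0.301   0.05  ]
0.056 [ 0.4653 -0.2997  0.056 ]
0.06 [ 0.4652 -0.2988  0.06  ]
[[456.48788982 180.71702852]
 [403.95735395 179.66563033]
 [456.60869903 106.80274312]
 [404.16720405 105.73559556]
 [480.3584221  180.05966254]
 [426.37467311 178.97890113]
 [480.4410205  104.09761825]
 [426.55130262 103.00022278]]
[[ 92  93  92  95  94  77  38   7  11  31  43  66  77  39  51  84 102 109
  126 136]
 [ 41  42  44  42  43  32  16  10  19  31  43  66  79  35  28  41  56  72
  108 134]
 [ 46  46  43  46  43  33  18   3  13  30  47  80  93  41  23  36  39  54
   99 135]]
```

```bash
python3 - <<'E'
from h import *
x,y=.4836,.0105
R=ang(np.pi/2,[x,y,.2]); go(x,y,.15,R); lin(x,y,.022); st("down")
robot.grab(60); st("grip")
lin(x,y,.12); st("lift")
tx,ty=.4283,.2027
R=ang(np.pi/2,[tx,ty,.12]); lin(tx,ty,.12,.2,R); st("over"); lin(tx,ty,.0085,.08); st("low")
robot.open_gripper(); lin(tx,ty,.15); robot.move_j(HOME); st()
c,cars,cov=look(); np.set_printoptions(precision=4,suppress=True)
for p in cars+cov: print(np.array(p))
cv2.imwrite("pics/c4.png",cv2.resize(c["color"][135:265,130:330],None,fx=4,fy=4,interpolation=cv2.INTER_CUBIC))
h,s,v=masks(c); roi=np.zeros(h.shape,bool); roi[195:255,280:335]=1
b=max(blobs((v<75)&roi,200,5000),key=len); print("sta",np.array(fit(c,b,STA,0,.012,[0,.15,-.15])))
# block: bright region within the plate
roi[:]=0; roi[208:243,295:320]=1; b=max(blobs((v>85)&roi,60,2000),key=len)
B=outline(.09,.048,.012,0); print("block",np.array(fit(c,b,B,.012,.019,[0,-.14,np.pi])))
E
```

```text
down t10.1 tcp [0.4841 0.0103 0.0225] F [0.  0.  0.5] w0.998 g0.0
grip t10.5 tcp [0.484  0.0104 0.0229] F [-1.  -0.2  5.3] w0.501 g60.2
lift t11.3 tcp [0.4828 0.0107 0.1194] F [ 0.3  0.4 -3.6] w0.495 g61.1
over t14.6 tcp [0.4283 0.2026 0.12  ] F [-0.2  0.  -2.3] w0.497 g61.0
low t16.2 tcp [0.4287 0.2028 0.0089] F [ 0.   0.1 -2.7] w0.496 g61.1
 t20.6 tcp [ 0.2468 -0.5738  0.2314] F [0.4 0.3 0.3] w1.002 g0.0
[0.6791 0.0908 5.152  0.0174 0.0194]
[ 0.6032  0.2683  6.3071 -0.0155  0.0234]
[ 0.6194 -0.2851  1.3576  0.0082  0.0244]
[ 0.4989 -0.4416  6.3553 -0.008   0.0307]
[ 0.5037  0.465   0.1126 -0.0065  0.0304]
sta [ 0.4822  0.0109 -0.1444  0.0029  0.0194]
block [ 0.4827  0.0112 -0.1281  0.0197  0.0374]
```

View pics/c4.png

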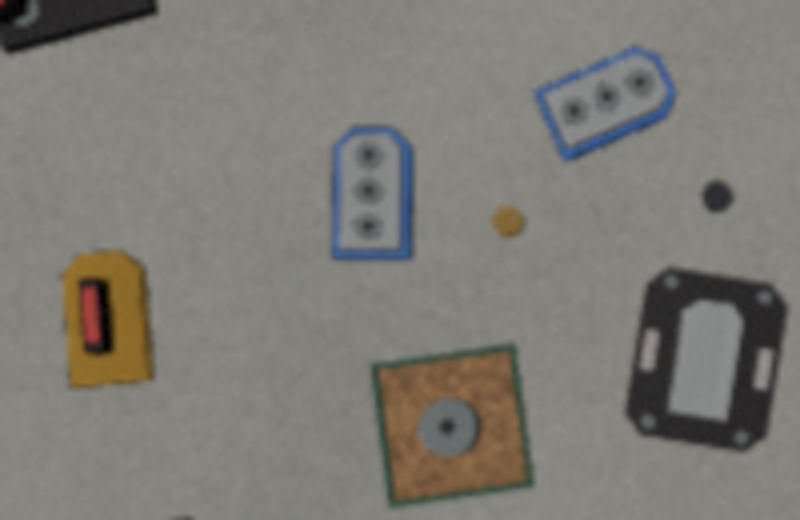

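The puck stands in the tray centre at (447,428). The empty station block has its chamfers towards +x, and both feet are undisturbed. Now the first carrier.

```bash
cat >> h.py <<'E'
SX,SY,SA=.4824,.0110,-.138; DZ=-.004
def fz(): return np.mean([robot.observe()["contact_force"][2] for _ in range(3)])
def place(k,dz,f=None):
    """over the station with plate k in hand, lower, release; dz = TCP height over the plate's lower edge"""
    home=.012+.024*k+dz; z=max(.16,home+.05)
    p=robot.observe()["tcp_pos"]
    R=ang(SA+np.pi/2,[SX,SY,z]); lin(SX,SY,z,.22,R); st("over"); lin(SX,SY,home+.015,.15); lin(SX,SY,home+.007,.05); st("near")
    for h in (.005,.003,.001):
        lin(SX,SY,home+h,.03); o=st("h%.3f"%h)
        if o["contact_force"][2]>12: break
    robot.open_gripper(); lin(SX,SY,home+.07,.2)
def pick(x,y,a,dz,F,edge=0):
    R=ang(a+np.pi/2,[x,y,.16]); go(x,y,.14,R); lin(x,y,edge+dz,.15); st("down")
    robot.grab(F); st("grip"); lin(x,y,.14+edge,.15); return st("lift")
def press(k):
    """feel the height of the middle insert with shut fingers; also seats the plate"""
    e=.012+.024*k+.035; robot.grab(20); lin(SX,SY,e+.012,.15); b=fz()
    for d in np.arange(.008,-.004,-.001):
        lin(SX,SY,e+d,.03); f=fz()-b
        if f>6: break
    o=st("press F%.1f expected z %.3f"%(f,e)); lin(SX,SY,e+.06,.2); robot.open_gripper()
E
cat > c.py <<'E'
from h import *
import sys
np.set_printoptions(precision=4,suppress=True)
k=int(sys.argv[1])
c,cars,cov=look(); free=[p for p in cars if np.hypot(p[0]-SX,p[1]-SY)>.09]
for p in free: print(np.array(p))
x,y,a=min(free,key=lambda p:np.hypot(p[0]-SX,p[1]-SY))[:3]
pick(x,y,a,DZ,60); place(k,DZ); press(k)
robot.move_j(HOME); st("home")
for n in("top","scene"): cv2.imwrite(f"pics/{n}_{k+1}.png",robot.camera(n)["color"])
E
python3 c.py 0
```

```text
[0.6791 0.0909 5.1508 0.0162 0.0192]
[ 0.6032  0.2683  6.3071 -0.0155  0.0234]
[ 0.6194 -0.2851  1.3576  0.0082  0.0244]
[ 0.4989 -0.4416  6.3525 -0.0073  0.0292]
down t24.6 tcp [ 0.6801  0.0908 -0.0029] F [ 0.5 -0.5  0.6] w0.999 g0.0
grip t25.0 tcp [ 0.6802  0.0909 -0.0025] F [-0.7 -0.4  5.5] w0.666 g66.0
lift t26.1 tcp [0.6781 0.0909 0.1387] F [ 0.1 -0.6 -3.2] w0.666 g65.3
over t28.4 tcp [0.4827 0.011  0.16  ] F [ 0.5  0.1 -1.8] w0.667 g65.3
near t29.8 tcp [0.484  0.0107 0.0159] F [1.3 0.3 4.3] w0.669 g66.3
h0.005 t30.0 tcp [0.4844 0.0106 0.0146] F [ 1.2 -0.2 11.9] w0.662 g67.5
h0.003 t30.3 tcp [0.4851 0.0105 0.0129] F [ 2.5  0.8 14.1] w0.669 g68.1
press F12.1 expected z 0.047 t34.7 tcp [0.4824 0.011  0.0472] F [-2.3  0.5 12.2] w0.001 g6.2
home t38.3 tcp [ 0.2466 -0.5737  0.2312] F [ 0.3  0.9 -0.7] w0.998 g0.0
```

```bash
python3 - <<'E'
import cv2,numpy as np
a=cv2.imread("pics/top_1.png")[190:260,265:350];b=cv2.imread("pics/scene_1.png")[160:230,295:380]
cv2.imwrite("pics/c5.png",np.hstack([cv2.resize(i,None,fx=4.6,fy=4.6,interpolation=cv2.INTER_CUBIC) for i in(a,b)]))
from h import *
c,cars,cov=look(.012)
for p in cars:
  if abs(p[1])<.06:print(p)
E
```

```text
(np.float64(0.48449917669302556), np.float64(0.010682340090243062), np.float64(3.0082414180543378), np.float64(0.07391297505853026), np.float64(0.03908432487385672))
```

View pics/c5.png

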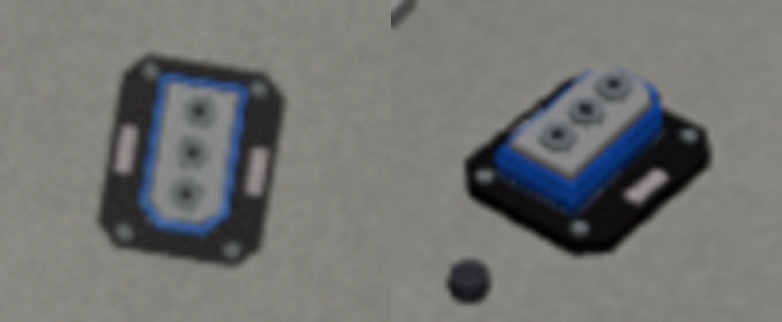

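The chamfered end points towards the robot, so my half-turn choice flipped the plate: `ang` chose the half turn separately at pick and place. I'll tie the pick and place flips together, then lift and turn this carrier.

```bash
cat >> h.py <<'E'
def flip(x,y,a):
    """closing-line offset from the part's x axis, the same at pick and place, with joint 6 well in range"""
    S=[]
    for f in(np.pi/2,-np.pi/2):
        q=[robot.solve_ik(p,Rot(b+f)) for p,b in(([x,y,.14],a),([SX,SY,.16],SA))]
        print("flip",f,[None if i is None else round(float(i[5]),2) for i in q])
        if all(i is not None for i in q): S.append((max(abs(i[5]) for i in q),f))
    return min(S)[1]
def pick(x,y,a,dz,F,f,edge=0):
    R=Rot(a+f); go(x,y,.14+edge,R); lin(x,y,edge+dz,.15); st("down")
    robot.grab(F); st("grip"); lin(x,y,.14+edge,.15); return st("lift")
def place(k,dz,f,ox=0.):
    """over the station with plate k in hand, lower, release; dz = TCP height over the plate's lower edge; ox: shift along station x"""
    X,Y=SX+ox*np.cos(SA),SY+ox*np.sin(SA)
    home=.012+.024*k+dz; z=max(.16,home+.05); R=Rot(SA+f)
    lin(robot.observe()["tcp_pos"][0],robot.observe()["tcp_pos"][1],z,.2)
    go(X,Y,z,R); st("over"); lin(X,Y,home+.015,.15); lin(X,Y,home+.008,.05); st("near")
    for h in (.006,.004,.002):
        lin(X,Y,home+h,.03); o=st("h%.3f"%h)
        if o["contact_force"][2]>12: break
    robot.open_gripper(); lin(X,Y,home+.07,.2)
E
cat > c.py <<'E'
from h import *
import sys
np.set_printoptions(precision=4,suppress=True)
k=int(sys.argv[1])
if len(sys.argv)>2: x,y,a,e=.4845,.0107,3.006,.018
else:
    c,cars,cov=look(); free=[p for p in cars if np.hypot(p[0]-SX,p[1]-SY)>.09]; e=0
    for p in free: print(np.array(p))
    x,y,a=min(free,key=lambda p:np.hypot(p[0]-SX,p[1]-SY))[:3]
a=(a+np.pi)%(2*np.pi)-np.pi
f=flip(x,y,a); pick(x,y,a,DZ,60,f,e); place(k,DZ,f); press(k)
robot.move_j(HOME); st("home")
for n in("top","scene"): cv2.imwrite(f"pics/{n}_{k+1}.png",robot.camera(n)["color"])
c,cars,cov=look(.012+.024*k)
for p in cars:
    if np.hypot(p[0]-SX,p[1]-SY)<.09: print("stack top",np.array(p))
E
python3 c.py 0 fix
```

```text
flip 1.5707963267948966 [1.5, -1.64]
flip -1.5707963267948966 [-1.64, 1.5]
down t41.8 tcp [0.485  0.0105 0.0145] F [ 0.9  0.8 -0.1] w1.005 g0.0
grip t42.2 tcp [0.485  0.0107 0.0151] F [-0.8 -0.3  4.7] w0.668 g62.6
lift t43.3 tcp [0.4838 0.0108 0.1573] F [ 0.1  0.4 -1.7] w0.668 g63.9
over t46.2 tcp [0.4824 0.011  0.16  ] F [ 0.4  0.  -1. ] w0.666 g63.9
near t47.5 tcp [0.4825 0.011  0.0161] F [ 0.2 -0.6 -1.5] w0.667 g64.0
h0.006 t47.8 tcp [0.4826 0.011  0.0148] F [-0.4 -0.7  6.9] w0.666 g65.1
h0.004 t48.0 tcp [0.4833 0.0109 0.0132] F [ 0.3  0.2 10.5] w0.665 g65.7
h0.002 t48.3 tcp [0.4842 0.0107 0.0114] F [ 1.7 -0.4 11. ] w0.668 g66.0
press F0.0 expected z 0.047 t53.2 tcp [0.4823 0.011  0.0439] F [-1.1 -0.1 -0.3] w0.001 g0.0
home t56.8 tcp [ 0.2467 -0.5737  0.2312] F [-0.5  0.9  0.3] w0.993 g0.0
stack top [0.4835 0.0104 6.1408 0.0706 0.0479]
```

```bash
sed -i 's/^SX,SY,SA=.*/SX,SY,SA=.4833,.0107,-.140; DZ=-.004/; s/np.arange(.008,-.004,-.001)/np.arange(.003,-.011,-.001)/; s/e+.012,.15); b=fz()/e+.008,.15); b=fz()/' h.py
python3 - <<'E'
from h import *
go(SX,SY,.14,Rot(SA+np.pi/2)); press(0); st()
E
```

```text
press F12.2 expected z 0.047 t63.0 tcp [0.4834 0.0107 0.0431] F [-0.6 -1.  11.2] w-0.003 g5.4
 t64.3 tcp [0.4833 0.0107 0.107 ] F [-0.1  0.3  0.1] w1.000 g0.0
```

```bash
python3 c.py 1
python3 - <<'E'
import cv2,numpy as np
cv2.imwrite("pics/c6.png",np.hstack([cv2.resize(cv2.imread(f"pics/scene_{i}.png")[140:225,295:380],None,fx=4.6,fy=4.6,interpolation=cv2.INTER_CUBIC) for i in(1,2)]))
E
```

```text
[ 0.6032  0.2683  6.3071 -0.0155  0.0234]
[ 0.6191 -0.2852  1.3494  0.0061  0.0235]
[ 0.4989 -0.4416  6.3539 -0.0077  0.0286]
flip 1.5707963267948966 [-1.35, -1.64]
flip -1.5707963267948966 [1.8, 1.5]
down t66.5 tcp [ 0.6041  0.2685 -0.003 ] F [ 0.5  0.2 -0.4] w1.001 g0.0
grip t66.9 tcp [ 0.6041  0.2687 -0.0026] F [-0.3  0.8  6.2] w0.658 g65.9
lift t68.0 tcp [0.6022 0.2681 0.1388] F [ 0.1  0.4 -2.1] w0.668 g65.1
over t69.4 tcp [0.4844 0.0111 0.1601] F [ 0.1 -0.2 -1.7] w0.669 g65.1
near t70.5 tcp [0.4834 0.0107 0.0402] F [ 0.5 -0.1 -1.4] w0.664 g65.1
h0.006 t70.8 tcp [0.4833 0.0107 0.038 ] F [ 0.   0.8 -1.9] w0.667 g65.1
h0.004 t71.0 tcp [0.4832 0.0107 0.0359] F [-0.6 -0.5 -1.1] w0.666 g65.1
h0.002 t71.3 tcp [0.4832 0.0107 0.0338] F [-0.1 -0.3 -0.6] w0.666 g65.1
press F10.7 expected z 0.071 t75.6 tcp [0.4835 0.0107 0.067 ] F [-2.2  0.1 10.7] w-0.000 g5.3
home t79.1 tcp [ 0.2467 -0.5737  0.2313] F [ 0.5 -0.5 -0.1] w0.997 g0.0
stack top [ 0.483   0.0102 -0.1295  0.0716  0.043 ]
```

View pics/c6.png

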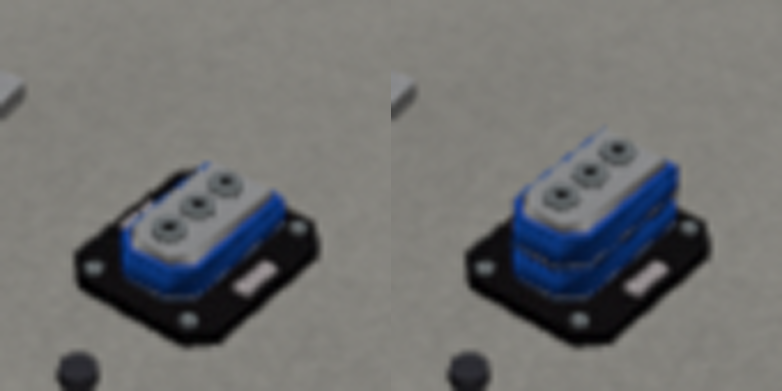

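Both carriers are seated with their chamfers matched: the feeler reads 43.1 and 67.0 mm, and the predicted block tops are 43 and 67 mm. Continuing.

```bash
python3 c.py 2
```

```text
[ 0.6191 -0.2851  1.3507  0.0049  0.0236]
[ 0.4989 -0.4416  6.352  -0.0072  0.0299]
flip 1.5707963267948966 [2.77, -1.64]
flip -1.5707963267948966 [-0.38, 1.5]
down t82.2 tcp [ 0.6199 -0.2857 -0.0029] F [-0.9  0.3  0.7] w1.003 g0.0
grip t82.5 tcp [ 0.62   -0.2856 -0.0025] F [-0.7  0.2  6.1] w0.665 g65.8
lift t83.7 tcp [ 0.6183 -0.2846  0.1387] F [-0.6  1.2 -1.4] w0.669 g65.2
over t85.5 tcp [0.4839 0.0103 0.1599] F [ 0.5  0.2 -0.8] w0.665 g65.2
near t86.6 tcp [0.4834 0.0107 0.0643] F [ 0.   0.1 -0.1] w0.667 g65.2
h0.006 t86.8 tcp [0.4833 0.0107 0.0621] F [ 0.8  0.7 -1.5] w0.666 g65.2
h0.004 t87.1 tcp [0.4832 0.0107 0.0599] F [ 0.4 -0.7 -0.9] w0.663 g65.2
h0.002 t87.3 tcp [0.4832 0.0107 0.0579] F [ 0.4 -1.3 -0.8] w0.668 g65.2
press F10.6 expected z 0.095 t91.6 tcp [0.4835 0.0107 0.091 ] F [-1.5 -0.2 10.4] w0.001 g5.1
home t95.1 tcp [ 0.2467 -0.5738  0.2313] F [0.5 0.9 1. ] w0.998 g0.0
stack top [0.4837 0.0102 6.1507 0.073  0.035 ]
```

```bash
python3 c.py 3; python3 - <<'E'
from h import *
c,cars,cov=look(); print(cov,len(cars)); 
cv2.imwrite("pics/top4b.png",c["color"])
E
```

```text
[ 0.4989 -0.4416  0.0672 -0.0069  0.0305]
flip 1.5707963267948966 [-2.53, -1.64]
flip -1.5707963267948966 [0.61, 1.5]
down t97.6 tcp [ 0.4994 -0.4424 -0.003 ] F [1.  0.2 0.6] w0.999 g0.0
grip t98.0 tcp [ 0.4996 -0.4423 -0.0025] F [0.  0.9 5.2] w0.667 g65.5
lift t99.1 tcp [ 0.4983 -0.4409  0.1387] F [-1.1 -0.1 -0.9] w0.669 g64.6
over t101.0 tcp [0.4843 0.0098 0.1601] F [ 0.4 -0.4 -1.9] w0.664 g64.7
near t101.9 tcp [0.4835 0.0107 0.0883] F [-0.  -0.4 -2.8] w0.666 g64.7
h0.006 t102.1 tcp [0.4833 0.0108 0.0861] F [ 0.2 -0.5 -1.8] w0.660 g64.7
h0.004 t102.4 tcp [0.4832 0.0107 0.0839] F [ 0.4 -0.2 -0.9] w0.662 g64.7
h0.002 t102.6 tcp [0.4834 0.0107 0.0819] F [ 0.  -0.3 -1.6] w0.663 g64.7
press F10.6 expected z 0.119 t106.9 tcp [0.4835 0.0107 0.115 ] F [-2.   0.3 10.5] w-0.001 g4.9
home t110.4 tcp [ 0.2467 -0.5738  0.2314] F [-0.9  0.1 -0.3] w1.002 g0.0
stack top [ 0.4827  0.0103 -0.1111  0.0676  0.0379]
[(np.float64(0.4713771621187488), np.float64(0.46762797590647254), np.float64(6.417736877695239), np.float64(-0.0018333885972490786), np.float64(0.025977507070605307))] 1
```

View pics/scene_4.png

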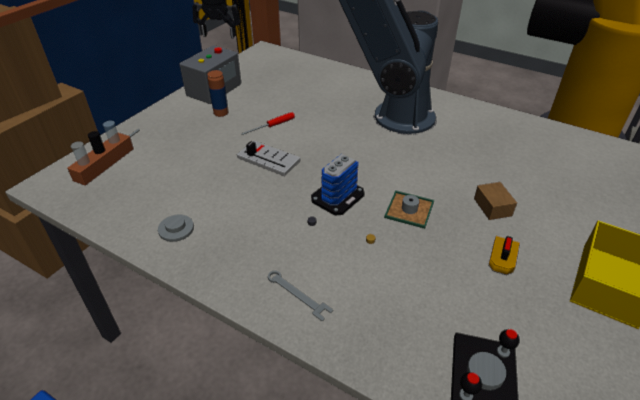

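All four carriers are seated (91.0 and 115.0 mm). The scene shows the cover knocked to about (504,254), and the fresh fit puts it at (0.471, 0.468). Next, the cover.

```bash
python3 - <<'E'
from h import *
c,cars,cov=look(); x,y,a=cov[0][:3]; a=(a+np.pi)%(2*np.pi)-np.pi; print(x,y,a)
f=flip(x,y,a); pick(x,y,a,.028,80,f); place(4,.028,f)
e=.108+.054; robot.grab(20); lin(SX,SY,e+.012,.15); b=fz()
for d in np.arange(.008,-.005,-.001):
    lin(SX,SY,e+d,.03); F=fz()-b
    if F>6: break
st("press F%.1f expected %.3f"%(F,e)); lin(SX,SY,e+.05,.2); robot.open_gripper(); robot.move_j(HOME); st()
for n in("top","scene"): cv2.imwrite(f"pics/{n}_5.png",robot.camera(n)["color"])
A,B=cv2.imread("pics/top_5.png")[180:260,265:345],cv2.imread("pics/scene_5.png")[140:220,300:380]
cv2.imwrite("pics/c7.png",np.hstack([cv2.resize(i,None,fx=5,fy=5,interpolation=cv2.INTER_CUBIC) for i in(A,B)]))
E
```

```text
0.4712869123176646 0.46760794964803376 0.13274846737684598
flip 1.5707963267948966 [-1.09, -1.64]
flip -1.5707963267948966 [2.05, 1.5]
down t115.3 tcp [0.472  0.4681 0.0288] F [-0.5 -0.1  0.6] w0.996 g0.0
grip t115.9 tcp [0.4716 0.4678 0.0285] F [-0.1 -0.7  2.9] w0.171 g79.1
lift t116.8 tcp [0.4705 0.467  0.1389] F [ 0.1  0.1 -1.4] w0.169 g78.4
over t118.9 tcp [0.4837 0.0113 0.186 ] F [-0.7  0.1 -1. ] w0.171 g78.4
near t119.5 tcp [0.4834 0.0108 0.1442] F [-0.  -0.4 -1.5] w0.172 g78.3
h0.006 t119.8 tcp [0.4833 0.0106 0.1421] F [ 0.7  0.1 -1.1] w0.170 g78.3
h0.004 t120.0 tcp [0.4832 0.0107 0.1399] F [ 0.2  1.3 -1.7] w0.168 g78.3
h0.002 t120.3 tcp [0.4832 0.0107 0.1378] F [-0.1  0.3 -2.5] w0.169 g78.3
press F7.6 expected 0.162 t125.1 tcp [0.4835 0.0107 0.162 ] F [-2.3  0.7  8.2] w0.000 g4.3
 t128.6 tcp [ 0.2468 -0.5738  0.2315] F [-1.   0.7 -0.4] w0.999 g0.0
```

View pics/c7.png

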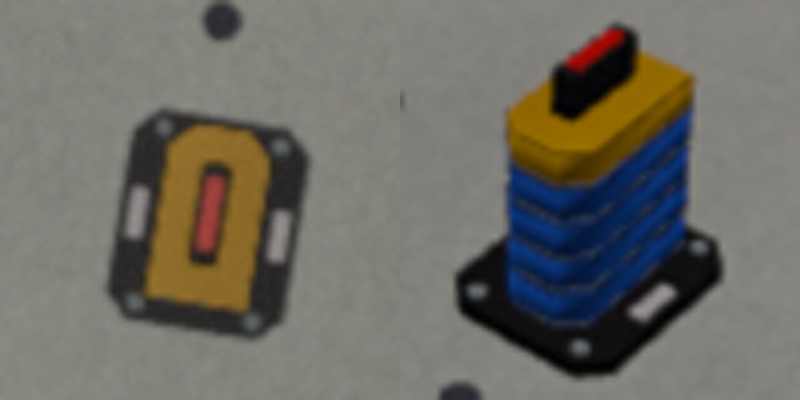

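The cover is home, chamfers matched (162.0 mm, as expected). Four carriers are in the stack, so the slide goes to four dots.

```bash
python3 - <<'E'
from h import *
R=ang(np.pi/2+.015,[.464,-.2997,.15]); go(.4643,-.2997,.15,R)
lin(.4643,-.2997,.026); robot.grab(20); st("grip")
lin(.4638,-.2386,.026,.06); robot.wait(.3); st("moved")
robot.open_gripper(); lin(.4638,-.239,.15); robot.move_j(HOME); st()
c=robot.camera("top"); cv2.imwrite("pics/c8.png",cv2.resize(c["color"][215:260,355:430],None,fx=8,fy=8,interpolation=cv2.INTER_CUBIC))
cv2.imwrite("pics/end.png",c["color"])
for y in(-.238,-.2395,-.241): print((proj(c,[[.464,y,.056]])-[355,215]+.5)*8-.5)
E
```

```text
grip t131.6 tcp [ 0.4644 -0.2998  0.0264] F [-0.2 -1.3  4.5] w0.230 g26.0
moved t133.1 tcp [ 0.4639 -0.238   0.0263] F [-0.3  0.4  6.1] w0.232 g26.4
 t136.2 tcp [ 0.2466 -0.5735  0.2308] F [ 1.2  0.7 -0.3] w0.998 g0.0
[[285.61401502 138.16947224]]
[[289.66244427 138.25121739]]
[[293.71072539 138.33295954]]
```

View pics/c8.png

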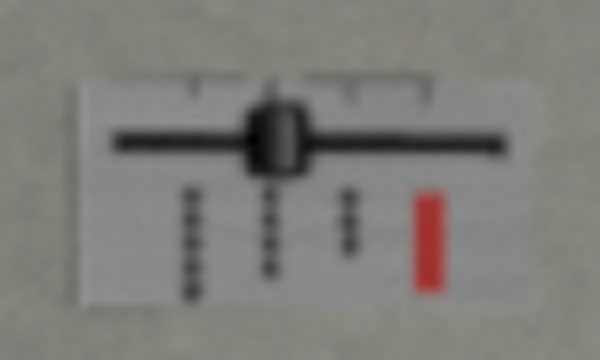

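View pics/end.png

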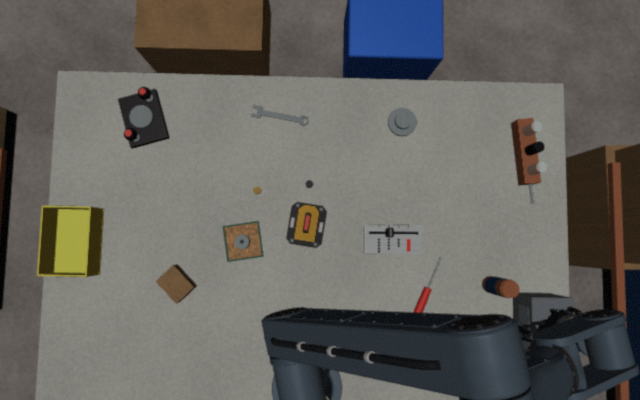

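The white line is at about (284,138), and exact would be 289, so the slide is about 1.5 mm too far. A short correction.

```bash
python3 - <<'E'
from h import *
R=ang(np.pi/2+.015,[.464,-.238,.15]); go(.4638,-.238,.15,R)
lin(.4638,-.238,.026); robot.grab(20); st("grip")
lin(.4638,-.2396,.026,.02); robot.wait(.5); y=st("moved")["tcp_pos"][1]
lin(.4638,-.2396-(y+.2396),.026,.02); robot.wait(.5); st("moved")
robot.open_gripper(); lin(.4638,-.2396,.15); robot.move_j(HOME); st()
c=robot.camera("top"); cv2.imwrite("pics/c9.png",cv2.resize(c["color"][215:260,355:430],None,fx=8,fy=8,interpolation=cv2.INTER_CUBIC))
E
```

```text
grip t139.4 tcp [ 0.4639 -0.2381  0.0264] F [1.5 0.5 4.1] w0.230 g26.0
moved t140.1 tcp [ 0.4639 -0.2397  0.0263] F [0.5 0.7 4.9] w0.231 g26.2
moved t140.9 tcp [ 0.4639 -0.2397  0.0263] F [-0.4  0.8  5.5] w0.229 g26.2
 t144.0 tcp [ 0.2466 -0.5734  0.2308] F [-0.2  0.5  0. ] w0.995 g0.0
```

View pics/c9.png

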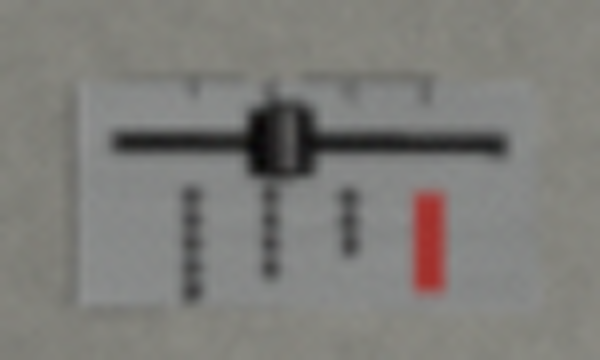

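The white line is now at about (288,138), within 1 mm of the four-dot mark. Stack, puck and feet are in place, so I'm handing in.

```bash
python3 -c "
from rig import robot
print(robot.finish_job())"
```

```text
the job is handed in; nothing more can be done
None
```

Job handed in at about 144 s: the slide was set to load first, the puck stands in the tray, four carriers and the cover are seated with chamfers matched, the slide is within about 1 mm of the four-dot mark, and the feet were left alone; the first carrier initially went on turned half round, and I lifted it and turned it before stacking the rest.

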